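# Find the splitter gate that fits the feeler

### The job

Check the three look-alike gates of the bench splitter with the red-handled feeler: one is too tight, one too loose, one grips the blade with a light drag. Take the feeler by its handle out of the wooden block and try the gates in turn, starting at the end nearest the block, each until the blade is stopped or is 20 mm in, gently, without forcing it. Then leave the feeler standing upright in the gate that drags on it, pushed in to its white line and held by the drag alone, with everything else left where it stands.

Things in the scene. Friction and masses are not known exactly. Their poses are not given: they have to be found in the camera images.
- splitter: Green fixed housing with a steel top cover, 90 (x) by 270 (y) by 90 mm tall, on a flange 130 x 300 mm; a hand wheel stands out from its +x side near the +y end, lower than the cover. Origin: centre of the underside; z up. Three slots 80 mm apart along y, each over two hidden jaws that face each other along x, tops 10 mm and lower ends 38 to 45 mm below the cover. Which gate is which differs every time.
- gate_1 (a point): Gate 1, at the splitter's -y end (nearest the block; tried first): centre of its slot, level with the top of the cover. Slot 34 mm along y, 12 mm along x; a thin wiper that gives no resistance hides the jaws. Axes as the splitter. In the tight gate the jaws are fixed 3 mm apart: the 6 mm blade stops hard about 11 mm in.
- gate_2 (a point): Gate 2, the middle one: centre of its slot, level with the top of the cover. Slot 34 mm along y, 12 mm along x; a thin wiper that gives no resistance hides the jaws. Axes as the splitter. In the loose gate the jaws are fixed 11 mm apart: the blade goes in freely and, let go, drops to the floor 60 mm below the cover.
- gate_3 (a point): Gate 3, at the splitter's +y end (tried last): centre of its slot, level with the top of the cover. Slot 34 mm along y, 12 mm along x; a thin wiper that gives no resistance hides the jaws. Axes as the splitter. In the right gate sprung jaws, flared on top, yield sideways: from 14 to 18 mm depth on, the blade meets a drag of some 2 to 8 N and stays where let go.
- block: Wooden block, 80 x 170 mm, 50 mm tall, fixed, with two slots 9 mm (x) by 27 mm (y) and 40 mm deep, 100 mm apart along y, a feeler standing in each. Origin: centre of its underside; z up.
- red_feeler_handle (a point): Centre of the red handle, 20 mm (x) by 32 mm (y) by 50 mm tall (z); this is where to hold the feeler. z points up along the feeler, away from the tip; below the handle comes the blade, 6 mm thick (x), 24 mm wide (y), with a white line round it 30 mm from the tip. The feeler weighs about 80 g.
- red_feeler_tip (a point): Centre of the end of the red feeler's blade, 100 mm straight below the centre of the handle; same axes.
- red_feeler_leaf: The steel blade of the red feeler: 75 mm of it stand out below the handle. Origin at its tip, same axes. It must not be forced: more than 35 N on it counts as forcing.
- blue_feeler_handle (a point): Blue-handled feeler, same shape and size as the red one, standing in the other slot of the block; not needed. Point: centre of its handle.
- hammer_grip (a point): Hammer lying on the bench. Point: middle of its handle.
- wax_jar_c (a point): White jar, 64 mm across, 60 mm tall. Point: its centre.
- polish_tin_c (a point): Dark flat tin, 72 mm across, 30 mm tall. Point: its centre.
- spool_c (a point): Blue thread spool, 40 mm across, 59 mm tall. Point: its centre.
- brush_grip (a point): Brush lying on the bench. Point: middle of its handle.
- shoe_last_c (a point): Light wooden shoe last, about 210 mm long, 90 mm tall. Point: 25 mm above the bench near its middle.
Mind the look-alikes: they are no part of the job. What is shaped like the part that bears red_feeler_handle but turquoise is not meant.

How it is judged:
By the outcome, as a careful person would: the job done as asked, in the order asked, and still so for the second after the job is handed in, with the robot touching nothing.
It also fails if it takes over 61 s, if anything falls off the work surface, if the arm or the gripper's body presses on something with over 40 N, if the wrist force passes 120 N, or if a joint passes its speed limit or range.

### The arm

A 6-joint arm with a two-finger parallel gripper is mounted at the origin on the work surface. World frame = base frame: x ahead of the robot, y to its left, z up, the work surface at z = 0. Lengths are in m, angles in rad, forces in N, time in s.
With the tool pointing down it reaches from about 0.325 to 0.775 m from the base axis. Payload 9.3 kg.
Tool frame: the origin (TCP) lies on the mounting face of the last link; the fingertips stand manip.tcp_to_tips ahead of it and the grasp point (between the pads) lies 155 mm ahead of it (manip.tcp_to_tips is the distance from the TCP to the fingertips, in m); z points along the fingers, y is the line along which they close (so a half turn about z gives the same grasp; the last joint's range is limited). The gripper opens to 85 mm and grips with 20 to 120 N. Pads are 22 mm wide; open, the fingers measure 114 mm over their backs; the gripper's body (76 mm by 85 mm) begins 54 mm behind the grasp point. The pads swing forward as they close: fully open they stand 13 mm farther back than shut.
Start: joints at [1.053, 0.259, 0.021, 1.334, 0, 1.418], TCP at [0.196, 0.514, 0.405] pointing down, gripper open.
Joint ranges: [-3.04, 3.04], [-0.91, 1.82], [-1.04, 1.36], [-1.92, 1.95], [-1.52, 1.45], [-3.14, 3.14]. Speed limits (rad/s): [2.22, 2.22, 2.79, 3.14, 3.14, 3.14].

### API

Orientations are given as a unit quaternion [w, x, y, z].
In Python, from station import manip, viewer, outline_of, spot_point gives the robot as it stands. Calls block until the motion is done:
- manip.movep(position, orientation): joint-space move of the TCP to a pose.
- manip.move_l(position, max_speed=0.15, attitude=None, guard=None): straight line of the TCP; attitude=None keeps the orientation; max_speed is the mean speed in m/s. With guard (N) it stops when the force on the tool has changed by that much, and returns True; else False.
- manip.move_joints(angles): joint-space move.
- manip.gripper_to(opening): finger opening in m; the grip force is fixed at half the most; returns when the fingers have stopped.
- manip.sleep(seconds).
- manip.inverse_kinematics(position, orientation): joint angles nearest the present ones, or None.
- manip.get_obs(): the state.
- viewer.snapshot(name): name is "scene" or "top" or "wrist"; returns the picture (480x640x3 uint8, red, green, blue); there is no depth.
- viewer.calibration(name): a dict with "mtx" (3x3 intrinsics, pixels), "dist" ([k1, k2, p1, p2, k3] as OpenCV has them; the pictures are not rectified), "R" (3x3) and "t" (3): a world point X has camera coordinates R X + t. Camera axes: x right, y down, z forward; pixel columns grow to the right and rows downward; lengths in m; the calibration is good to about 2 mm. A picture is of the moment at which its call begins: read the wrist's pose just before it. calibration takes no time and is no camera call; for the wrist camera it gives the pose at the moment of the call.
A pose or a line that the arm cannot do raises manip.PlanningError and nothing moves.
- manip.finish_job(): hands the job in; it is judged then, once.
Trained networks look in the newest picture that a camera, given by its name, has taken for a name from the list of things; names that differ only in an ending like _2 or _b are one class to them, and where a whole thing is asked for, a point or a joint stands for the part that bears it (a point fixed in the world has none). Each returns a list of dicts, best first, with "confidence" (0 to 1); they miss things now and then, are a little off and sometimes report something else, mostly with a low value. They report only what shows in the picture. A call takes as long as a camera call. They do not tell look-alikes from the thing itself.
- outline_of(label, camera): "mask" (480x640 bool, what is visible of it) and "point" ([row, column] as shares, 0 to 1, of the picture: columns of its width, rows of its height, amid what is visible of it).
- spot_point(label, camera): "point" ([row, column] as shares, 0 to 1, of the picture: columns of its width, rows of its height: a listed point, or the origin of a listed thing).
The state is a dict: "time_s": time; "joint_positions": joint angles; "qvel": joint speeds; "joint_torque": joint torques, N m; "tool_pos": TCP position; "orientation": TCP orientation; "force": force on the tool from outside, world axes, zero at the start; "wrist_torque": the same for the moment, N m; "grip_width": finger opening in m; "gripper_force": force on a finger pad.
Only numpy, scipy, OpenCV 4.12 (cv2) and the standard library are available. Lean on these libraries where they do the work, as an engineer would, in place of code of your own. Each camera call takes 0.05 s, during which the arm holds its last target. There are 200 camera calls.

## Working session

There is one attempt and no reset: what is moved stays moved. The work goes in short steps, each a Python script; the robot and the scene stay as the last script left them, time stands still between calls to the robot, and variables do not carry over. Pictures are saved under pics/ and viewed, at most 10 in all, crops included, and the job is handed in when it is done.

```bash
mkdir -p pics; ls; cat > h.py <<'E'
import numpy as np, cv2
from station import manip, viewer, outline_of, spot_point
def snap(c,n=None):
    im=viewer.snapshot(c)
    if n: cv2.imwrite(f'pics/{n}.png',im[:,:,::-1])
    return im
def ray(cal,uv):
    p=cv2.undistortPoints(np.array([[uv]],float),np.array(cal['mtx'],float),np.array(cal['dist'],float))[0,0]
    R=np.array(cal['R']);t=np.array(cal['t']); return -R.T@t, R.T@np.array([p[0],p[1],1.])
def at_z(cal,uv,z):
    c,d=ray(cal,uv); return c+d*(z-c[2])/d[2]
def tri(rs):
    A=0;b=0
    for c,d in rs:
        d=d/np.linalg.norm(d);P=np.eye(3)-np.outer(d,d);A=A+P;b=b+P@c
    return np.linalg.solve(A,b)
def proj(cal,X):
    return cv2.projectPoints(np.array(X,float).reshape(-1,1,3),cv2.Rodrigues(np.array(cal['R'],float))[0],np.array(cal['t'],float),np.array(cal['mtx'],float),np.array(cal['dist'],float))[0][:,0]
E
python3 - <<'E'
from h import *
print(manip.tcp_to_tips, manip.get_obs()['orientation'])
for c in ('scene','top'):
    snap(c,c+'0'); cal=viewer.calibration(c)
    print(c,-np.array(cal['R']).T@np.array(cal['t']))
    for l in ('red_feeler_handle','blue_feeler_handle','gate_1','block','splitter','red_feeler_tip'):
        for r in spot_point(l,c)[:4]:
            uv=(r['point'][1]*640,r['point'][0]*480); print(l,round(r['confidence'],2),np.round(uv,1))
E
```

```text
pics
0.1734 [-2.09245516e-04  1.81394783e-01  9.83410135e-01 -6.29218890e-04]
scene [1.20844516 0.27386694 0.81541506]
red_feeler_handle 0.69 [294.1 168.8]
red_feeler_handle 0.59 [291.3 190.1]
red_feeler_handle 0.57 [254.8 174.9]
blue_feeler_handle 0.61 [217.1 174.7]
blue_feeler_handle 0.29 [171.  244.2]
gate_1 0.9 [421.9 255.9]
gate_1 0.88 [387.4 249.6]
gate_1 0.68 [347.  245.2]
gate_1 0.35 [258.3 177.4]
block 0.61 [348.6 244.9]
block 0.6 [239.4 210.2]
block 0.18 [256.1 179.9]
splitter 0.8 [383.7 274.3]
splitter 0.51 [170.9 245.4]
red_feeler_tip 0.83 [289.8 221.5]
red_feeler_tip 0.73 [258.1 210.6]
red_feeler_tip 0.64 [347.  243.3]
red_feeler_tip 0.43 [167.8 244.6]
top [ 0.30377652 -0.0145926   1.16042954]
red_feeler_handle 0.75 [359.6 272.2]
red_feeler_handle 0.7 [403.5 264.4]
red_feeler_handle 0.68 [384.3 307.6]
blue_feeler_handle 0.55 [446.9 252.5]
gate_1 0.85 [277.4 239.9]
gate_1 0.8 [247.5 247.5]
gate_1 0.58 [212.7 265. ]
gate_1 0.43 [403.7 264.4]
block 0.95 [416.9 264.4]
block 0.72 [265.9 152.1]
block 0.22 [431.6 181.2]
splitter 0.73 [252.3 256.9]
red_feeler_tip 0.69 [360.1 281.5]
red_feeler_tip 0.54 [372.3 311.3]
```

View pics/scene0.png

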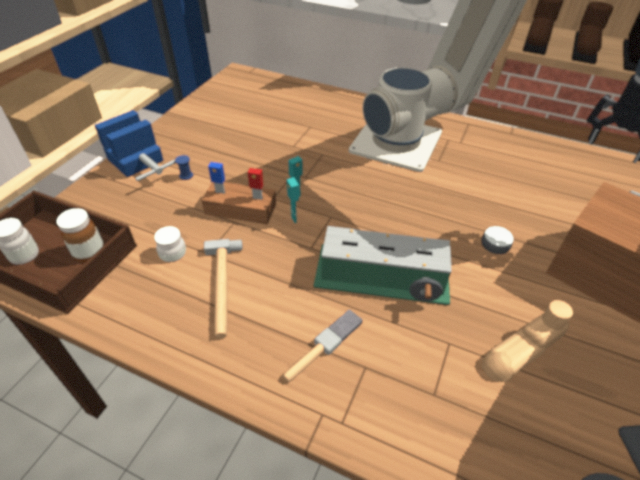

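View pics/top0.png

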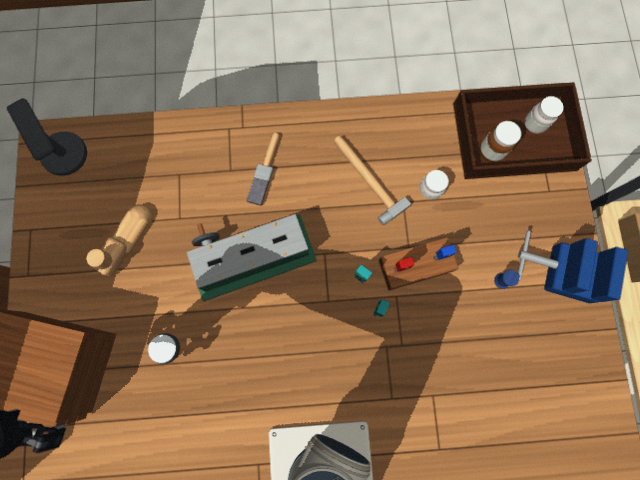

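The scene shows the red handle at scene (256,175) / top (404,264) in the wooden block, beside the blue one at (217,174) / (447,252). Two turquoise look-alikes stand loose at (294,168), (291,190) / top (361,272), (382,308). Only the red one in the block fits the description. The gate slots are at top (279,239), (247,250) and (214,261); gate 1 is the one nearest the block, (279,239).

```bash
python3 - <<'E'
from h import *
S=cv2.imread('pics/scene0.png');T=cv2.imread('pics/top0.png')
cs,ct=viewer.calibration('scene'),viewer.calibration('top')
def cent(m,im,box):
    x0,y0,x1,y1=box; mm=np.zeros(m.shape,np.uint8); mm[y0:y1,x0:x1]=m[y0:y1,x0:x1]
    n,l,st,c=cv2.connectedComponentsWithStats(mm); k=1+np.argmax(st[1:,4]); return c[k],st[k,4]
def red(im): i=im.astype(int); return (i[:,:,2]>110)&(i[:,:,1]<60)&(i[:,:,0]<70)
def blue(im): i=im.astype(int); return (i[:,:,0]>110)&(i[:,:,2]<70)
def dark(im): return im.max(2)<60
for n,f,bs,bt in (('red',red,(240,160,275,195),(390,250,420,280)),('blue',blue,(205,155,230,190),(430,240,465,265))):
    a,na=cent(f(S),S,bs);b,nb=cent(f(T),T,bt)
    print(n,a,na,b,nb,'tri',tri([ray(cs,a),ray(ct,b)]).round(4),'topz.135',at_z(ct,b,.135).round(4))
G=[]
for bs,bt in (((338,236,360,252),(270,230,290,248)),((376,240,398,256),(238,242,258,260)),((414,245,436,262),(205,253,226,270))):
    a,na=cent(dark(S),S,bs);b,nb=cent(dark(T),T,bt)
    print(a,na,b,nb,'tri',tri([ray(cs,a),ray(ct,b)]).round(4),'s',at_z(cs,a,.09).round(4),'t',at_z(ct,b,.09).round(4))
cr=np.hstack([cv2.resize(S[145:235,195:315],(480,360),interpolation=2),cv2.resize(T[220:320,340:470],(320,246),interpolation=2).copy() if 0 else cv2.resize(T[225:315,350:430],(320,360),interpolation=2)])
cv2.imwrite('pics/crop1.png',cr)
E
```

```text
red [256.37735849 176.96226415] 106 [405.69014085 262.5915493 ] 142 tri [ 0.462  -0.2252  0.1158] topz.135 [ 0.4612 -0.2261  0.135 ]
blue [218.27173913 170.7173913 ] 92 [447.16551724 250.76551724] 145 tri [ 0.4813 -0.322   0.1167] topz.135 [ 0.4808 -0.3221  0.135 ]Traceback (most recent call last):
  File "<stdin>", line 15, in <module>
  File "<stdin>", line 6, in cent
    return _wrapfunc(a, 'argmax', axis=axis, out=out, **kwds)
    return bound(*args, **kwds)
ValueError: attempt to get argmax of an empty sequence
```

```bash
python3 - <<'E'
from h import *
S=cv2.imread('pics/scene0.png');T=cv2.imread('pics/top0.png')
cs,ct=viewer.calibration('scene'),viewer.calibration('top')
def cent(im,box):
    x0,y0,x1,y1=box; g=cv2.cvtColor(im[y0:y1,x0:x1],6); t=(float(g.min())+np.median(g))/2
    n,l,st,c=cv2.connectedComponentsWithStats((g<t).astype(np.uint8)); k=1+np.argmax(st[1:,4]); return c[k]+[x0,y0],st[k,4],g.min()
P=[]
for bs,bt in (((341,238,359,248),(271,233,288,246)),((377,243,397,254),(239,244,257,257)),((415,248,434,258),(206,255,224,268))):
    a=cent(S,bs);b=cent(T,bt); r=at_z(cs,a[0],.09),at_z(ct,b[0],.09);P.append(r)
    print(a,b,'tri',tri([ray(cs,a[0]),ray(ct,b[0])]).round(4),r[0].round(4),r[1].round(4))
P=np.array(P)
for i in (0,1):
    d=P[2,i]-P[0,i];print(np.linalg.norm(d),np.degrees(np.arctan2(-d[0],d[1])))
cr=np.hstack([cv2.resize(S[145:235,195:315],(480,360),interpolation=2),cv2.resize(T[225:315,350:430],(320,360),interpolation=2)])
cv2.imwrite('pics/crop1.png',cr)
E
```

```text
(array([349.65853659, 243.34146341]), np.int32(41), np.uint8(67)) (array([279.3030303 , 238.74242424]), np.int32(66), np.uint8(19)) tri [0.5472 0.0568 0.0884] [0.5481 0.0592 0.09  ] [0.5474 0.0548 0.09  ]
(array([385.97727273, 247.88636364]), np.int32(44), np.uint8(51)) (array([246.95238095, 250.15873016]), np.int32(63), np.uint8(7)) tri [0.526  0.1335 0.088 ] [0.5274 0.135  0.09  ] [0.5259 0.1321 0.09  ]
(array([423.19444444, 252.05555556]), np.int32(36), np.uint8(65)) (array([214.85245902, 261.63934426]), np.int32(61), np.uint8(20)) tri [0.5043 0.2096 0.0886] [0.5051 0.2111 0.09  ] [0.5043 0.2079 0.09  ]
0.15784709893511129 15.789191267384856
0.15906823002758336 15.717781514924525
```

View pics/crop1.png

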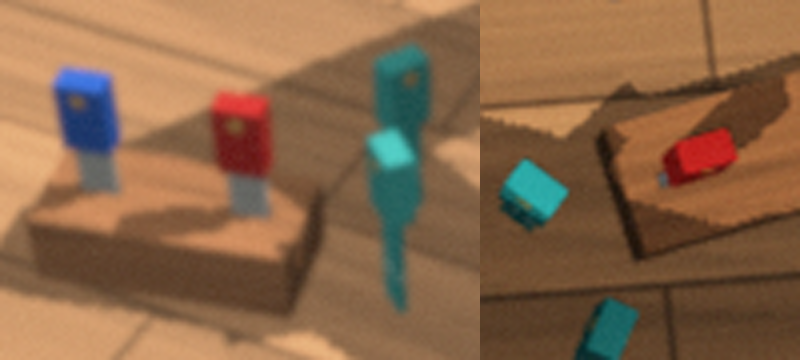

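The crop confirms that the red one in the block, at scene (256,177), is the feeler meant and that both turquoise ones stand outside the block. The gates come out about 79 mm apart at z≈0.09, which fits. I move now and refine with the wrist camera on the way.

```bash
cat >> h.py <<'E'
def down(yaw):  # tool y along world angle yaw (rad)
    p=(yaw+np.pi/2)/2; return [0,np.cos(p),np.sin(p),0]
def best(pos,yaw):
    c=[]
    for y in (yaw,yaw+np.pi):
        j=manip.inverse_kinematics(list(pos),down(y))
        if j is not None: c.append((abs(j[5]),y))
    return min(c)[1]
E
python3 - <<'E'
from h import *
gy=np.radians(15.75)
p=[.526,.133,.42]; y=best(p,gy); print(y, manip.inverse_kinematics(p,down(y)))
manip.movep(p,down(y)); print(manip.get_obs()['time_s'])
c=viewer.calibration('wrist'); snap('wrist','w_spl'); print((-np.array(c['R']).T@np.array(c['t'])).round(3), np.array(c['R'])[2].round(2))
print(proj(c,[[.5472,.0555,.09],[.526,.1325,.09],[.5043,.2085,.09]]))
for r in spot_point('gate_1','wrist')[:4]:
    uv=(r['point'][1]*640,r['point'][0]*480); print(r['confidence'],uv,at_z(c,uv,.09))
p=[.462,-.225,.42]; y=best(p,np.radians(11.5)); print(y, manip.inverse_kinematics(p,down(y)))
manip.movep(p,down(y)); print(manip.get_obs()['time_s'])
c=viewer.calibration('wrist'); snap('wrist','w_blk'); print((-np.array(c['R']).T@np.array(c['t'])).round(3))
for r in spot_point('red_feeler_handle','wrist')[:4]:
    uv=(r['point'][1]*640,r['point'][0]*480); print(r['confidence'],uv,at_z(c,uv,.11))
a=cv2.imread('pics/w_spl.png');b=cv2.imread('pics/w_blk.png')
cv2.imwrite('pics/w2.png',np.vstack([cv2.resize(a,(400,300)),cv2.resize(b,(400,300))]))
E
```

```text
0.2748893571891069 [0.09295848 0.24193481 0.03750638 1.36636789 0.         1.38886545]
2.5333
[0.505 0.207 0.389] [ 0.08 -0.29 -0.95]
[[316.12095985 307.64845764]
 [316.77059704 219.17583822]
 [316.52239728 117.01058481]]
0.83 (317.312, 304.416) [0.54734872 0.05879459 0.09      ]
0.75 (318.08, 211.392) [0.52525098 0.13902972 0.09      ]
0.61 (317.18399999999997, 113.08800000000001) [0.50401726 0.21131739 0.09      ]
0.2007128639793479 [-0.61661544  0.19256646 -0.02758573  1.35064414  0.          0.75346802]
3.9917
[ 0.447 -0.149  0.389]
0.83 (207.168, 114.0) [ 0.3715157  -0.16162192  0.11      ]
0.75 (330.62399999999997, 91.584) [ 0.45274518 -0.13003776  0.11      ]
0.62 (316.03200000000004, 221.376) [ 0.46126934 -0.22226112  0.11      ]
```

View pics/w2.png

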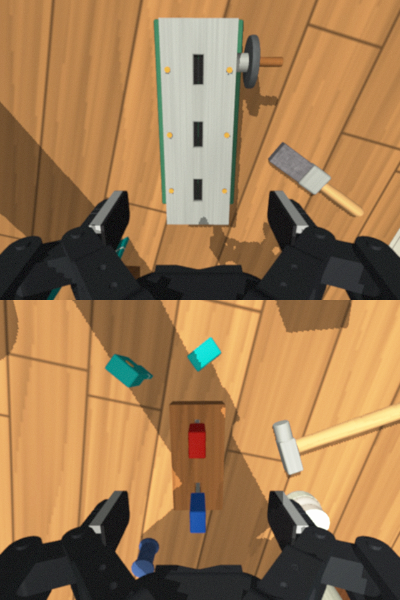

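The wrist pictures show the three slots in line, at full-size pixels of about (317,111), (317,213) and (317,303). The red handle is at about (316,225), with its yaw matching the block. Next I refine by pixel, then grasp.

```bash
cat > refine.py <<'E'
from h import *
def blobs(g,t,box,amin):
    x0,y0,x1,y1=box
    n,l,st,c=cv2.connectedComponentsWithStats(t[y0:y1,x0:x1].astype(np.uint8))
    out=[]
    for k in range(1,n):
        if st[k,4]>amin: out.append((c[k]+[x0,y0],cv2.minAreaRect(np.argwhere(l==k)[:,::-1].astype(np.float32)+np.float32([x0,y0]))))
    return out
E
python3 - <<'E'
from refine import *
manip_pose=manip.get_obs()
c2=viewer.calibration('wrist')
b=cv2.imread('pics/w_blk.png').astype(int)
t=(b[:,:,2]>100)&(b[:,:,1]<70)&(b[:,:,0]<80)
for cc,r in blobs(b,t,(280,150,360,300),50):
    print('red',cc,r); bx=cv2.boxPoints(r)
    for p in bx: print(p, at_z(c2,p,.135).round(4), at_z(c2,p,.085).round(4))
t=(b[:,:,0]>100)&(b[:,:,2]<80)&(b[:,:,1]<110)
for cc,r in blobs(b,t,(280,250,360,400),50):
    print('blue',cc,r)
    for p in cv2.boxPoints(r): print(p, at_z(c2,p,.135).round(4), at_z(c2,p,.085).round(4))
# predicted handle silhouette
yw=np.radians(11.5)
for X0 in ([.462,-.2255],[.481,-.3225]):
    q=[]
    for z in (.085,.135):
        for sx in (-.01,.01):
            for sy in (-.016,.016):
                q.append([X0[0]+sx*np.cos(yw)-sy*np.sin(yw),X0[1]+sx*np.sin(yw)+sy*np.cos(yw),z])
    q=proj(c2,q);print('pred',q.min(0),q.max(0))
# gates
import math
R=None
E
```

```text
red [314.78307692 230.34692308] ((314.5, 224.5), (57.0, 29.0), 90.0)
[300. 196.] [ 0.4459 -0.2003  0.135 ] [ 0.4457 -0.2103  0.085 ]
[329. 196.] [ 0.4652 -0.1963  0.135 ] [ 0.4687 -0.2056  0.085 ]
[329. 253.] [ 0.4738 -0.2364  0.135 ] [ 0.479  -0.2536  0.085 ]
[300. 253.] [ 0.4536 -0.2405  0.135 ] [ 0.4549 -0.2585  0.085 ]
blue [316.03810624 353.98845266] ((316.0, 354.0), (34.0, 24.0), 90.0)
[304. 337.] [ 0.4694 -0.3066  0.135 ] [ 0.4737 -0.3376  0.085 ]
[328. 337.] [ 0.4873 -0.3029  0.135 ] [ 0.4952 -0.3332  0.085 ]
[328. 371.] [ 0.4936 -0.3326  0.135 ] [ 0.5027 -0.3687  0.085 ]
[304. 371.] [ 0.4752 -0.3364  0.135 ] [ 0.4807 -0.3733  0.085 ]
pred [301.25803833 198.57476009] [330.3728395  256.95493916]
pred [301.71720661 308.01641755] [327.91861853 374.8717898 ]
```

```bash
python3 - <<'E'
from refine import *
a=cv2.imread('pics/w_spl.png'); g=cv2.cvtColor(a,6)
# rebuild the wrist calibration at the splitter view from current one (camera rigid on tool)
c2=viewer.calibration('wrist'); o=manip.get_obs()
from scipy.spatial.transform import Rotation as Ro
def T(p,q): M=np.eye(4);M[:3,:3]=Ro.from_quat([q[1],q[2],q[3],q[0]]).as_matrix();M[:3,3]=p;return M
C=np.eye(4);C[:3,:3]=c2['R'];C[:3,3]=c2['t']
K=C@T(o['tool_pos'],o['orientation'])
C1=K@np.linalg.inv(T([.526,.133,.42],down(0.2748893571891069)))
c1=dict(c2,R=C1[:3,:3],t=C1[:3,3])
for cc,r in blobs(g,g<70,(295,60,340,340),80): print(cc,r[1],at_z(c1,cc,.09).round(4))
E
```

```text
[316.69195751 110.19878604] (45.0, 14.0) [0.5034 0.2124 0.09  ]
[316.52813853 214.44805195] (37.0, 13.0) [0.525  0.1354 0.09  ]
[316.11142061 302.6183844 ] (31.0, 12.0) [0.546  0.0593 0.09  ]
```

```bash
python3 - <<'E'
from h import *
y=0.2007128639793479; p=np.array([.4613,-.2240])
manip.gripper_to(.05)
manip.move_l([*p,.33],.25,attitude=down(y))
hit=manip.move_l([*p,.265],.12,guard=8); o=manip.get_obs(); print(hit,o['time_s'],o['tool_pos'],o['force'])
if not hit:
    manip.gripper_to(0.01); o=manip.get_obs(); print('grip',o['grip_width'],o['gripper_force'],o['force'],o['wrist_torque'],o['time_s'])
    f0=np.array(o['force'])
    hit=manip.move_l([*p,.31],.08,guard=15); o=manip.get_obs(); print(hit,o['tool_pos'],o['force'],o['wrist_torque'])
    if not hit:
        manip.move_l([*p,.42],.25); manip.sleep(.1); o=manip.get_obs(); print(o['grip_width'],o['force'],o['wrist_torque'],o['time_s'])
E
```

```text
False 5.7333 [ 0.46167598 -0.22424808  0.26607238] [ 0.29663406 -0.10946947 -1.0838407 ]
grip 0.019315050645352112 58.417110443115234 [-0.92769059  0.58325478  5.58847712] [-0.06005004  0.4928827  -0.0070149 ] 6.1083
False [ 0.4611842  -0.22391926  0.30968543] [ 0.13241115  0.72764527 -0.20037874] [-0.03090792  0.04324857  0.02111898]
0.01941414167163495 [ 0.17600127 -0.09637244 -1.13258994] [ 0.02594635 -0.02767974  0.04496736] 7.5167
```

```bash
python3 - <<'E'
from h import *
y=0.2748893571891069; g=[.5468,.0583]
manip.movep([*g,.42],down(y)); manip.move_l([*g,.361],.15); o=manip.get_obs(); print(o['tool_pos'],o['time_s'],o['force'])
w=snap('wrist','w_h1'); cw=viewer.calibration('wrist'); np.savez('cw_h1.npz',R=cw['R'],t=cw['t'])
s=snap('scene','s_h1')
pts=[[*g,.105],[*g,.09],[*g,.205]]
print(proj(cw,pts),proj(viewer.calibration('scene'),pts))
cv2.imwrite('pics/h1.png',np.hstack([cv2.resize(w[120:480,160:480],(440,495))[:,:,::-1],cv2.resize(s[180:280,310:380],(346,495),interpolation=2)[:,:,::-1]]))
E
```

```text
[0.54697426 0.05745686 0.3615567 ] 9.1917 [-0.02700395 -0.51161559  0.09176114]
[[316.14789585 245.14021513]
 [316.16530206 237.96898612]
 [315.94154539 329.78273738]] [[349.91367911 238.01490803]
 [349.48387945 242.82947752]
 [353.03522971 203.04899265]]
```

View pics/h1.png

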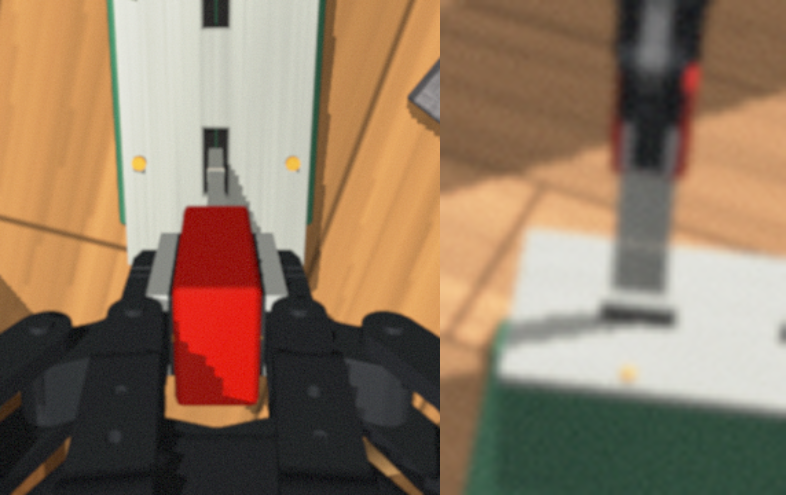

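The tip is centred over the slot: in the wrist crop both are at x≈216, and the scene view agrees. Now I probe gate 1.

```bash
cat >> h.py <<'E'
OFF=.256
def probe(g,cover=.09):
    Z=lambda d: cover-d+OFF
    r=[]
    def st(t,hit):
        o=manip.get_obs(); r.append((t,hit,round((cover+OFF-o['tool_pos'][2])*1e3,1),np.round(o['force'],2),np.round(o['wrist_torque'],3),round(o['time_s'],2),round(o['grip_width'],4)))
    st('start',0)
    h=manip.move_l([*g,Z(.004)],.06,guard=6); st('4mm',h)
    if not h: h=manip.move_l([*g,Z(.0135)],.012,guard=8); st('13.5',h)
    if not h: h=manip.move_l([*g,Z(.0205)],.012,guard=14); st('20.5',h)
    for x in r: print(*x)
    return h
E
python3 - <<'E'
from h import *
h=probe([.5468,.0583])
E
```

```text
start 0 -16.3 [-0.63  0.25 -0.59] [-0.039 -0.031 -0.016] 9.29 0.0191
4mm False 4.4 [ 0.24  0.72 -0.9 ] [-0.03   0.028 -0.04 ] 9.76 0.0191
13.5 True 11.6 [-0.74 -0.62  4.27] [ 0.035  0.098 -0.005] 10.39 0.0191
```

Gate 1 stopped hard at about 11.6 mm, so it is the tight one. Next is gate 2.

```bash
python3 - <<'E'
from h import *
manip.move_l([.5468,.0583,.361],.12)
g=[.5251,.1353]
manip.move_l([*g,.361],.15); manip.sleep(.2)
h=probe(g)
E
```

```text
start 0 -14.9 [ 0.28  0.51 -0.35] [0.003 0.015 0.028] 11.65 0.0197
4mm False 4.4 [ 0.42 -0.48 -0.34] [-0.027 -0.009  0.023] 12.12 0.0192
13.5 False 13.4 [-0.9  -0.75 -0.83] [-0.017  0.009  0.009] 13.06 0.0193
20.5 False 20.5 [ 0.21 -0.11 -0.86] [-0.004 -0.024  0.053] 13.79 0.0193
```

No drag over 20.5 mm, so gate 2 looks loose. Gate 3 should settle it.

```bash
python3 - <<'E'
from h import *
manip.move_l([.5251,.1353,.361],.12)
g=[.5034,.2123]
manip.move_l([*g,.361],.15); manip.sleep(.2)
h=probe(g)
E
```

```text
start 0 -14.9 [-0.04 -0.1  -0.98] [-0.079  0.001 -0.058] 15.12 0.0196
4mm False 4.4 [ 0.15 -0.29 -0.89] [ 0.022 -0.027  0.006] 15.59 0.0194
13.5 False 13.4 [-0.02 -0.4  -0.64] [0.038 0.015 0.001] 16.53 0.0196
20.5 False 20.0 [0.08 0.55 6.29] [ 0.036 -0.078 -0.067] 17.27 0.0192
```

Drag of about 7 N, so gate 3 is the right one. I push on to the white line and check before letting go.

```bash
python3 - <<'E'
from h import *
g=[.5034,.2123]
h=manip.move_l([*g,.09-.0304+.256],.02,guard=14); manip.sleep(.2); o=manip.get_obs(); print(h,.346-o['tool_pos'][2],o['tool_pos'],o['force'],o['wrist_torque'],o['time_s'])
w=snap('wrist','w_in'); s=snap('scene','s_in')
cv2.imwrite('pics/in.png',np.hstack([cv2.resize(w[120:420,200:440],(400,500))[:,:,::-1],cv2.resize(s[180:280,385:465],(400,500),interpolation=2)[:,:,::-1]]))
E
```

```text
False 0.03072292325331316 [0.50336335 0.21229523 0.31527708] [ 1.39830239  0.83082695 -4.0584184 ] [ 0.11937213 -0.55928615 -0.04140355] 18.1083
```

View pics/in.png

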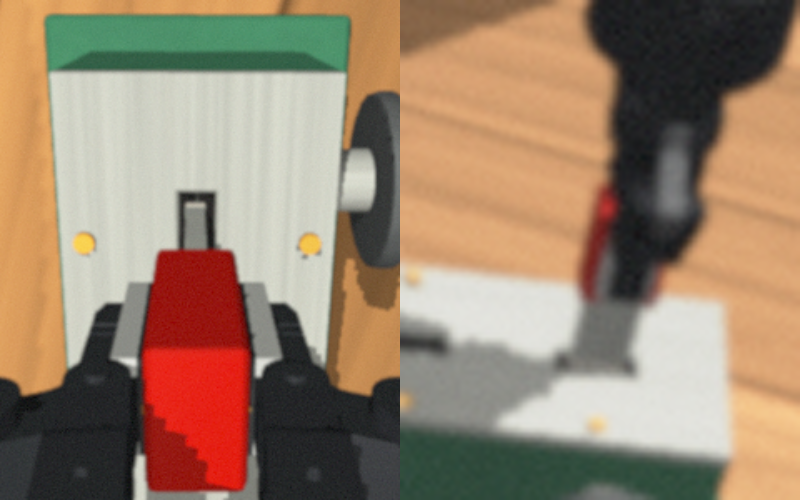

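The white line shows at the slot mouth (wrist crop about (195,204)), with the depth at about 30.5 mm. I release, withdraw and check.

```bash
python3 - <<'E'
from h import *
g=[.5034,.2123]
manip.gripper_to(.05); manip.sleep(.2); print(manip.get_obs()['force'])
h=manip.move_l([*g,.345],.08,guard=8); print(h)
manip.move_l([*g,.46],.25); manip.sleep(.5); o=manip.get_obs(); print(o['time_s'],o['tool_pos'])
w=snap('wrist'); s=snap('scene'); cs=viewer.calibration('scene'); cw=viewer.calibration('wrist')
P=[[*g,.19],[*g,.21],[*g,.185],[*g,.09]]; print(proj(cs,P),proj(cw,P))
for c in('scene','wrist'):
    for r in spot_point('red_feeler_handle',c)[:3]: print(c,r['confidence'],r['point'][1]*640,r['point'][0]*480)
cv2.imwrite('pics/fin.png',np.hstack([cv2.resize(w[100:400,200:440],(400,500))[:,:,::-1],cv2.resize(s[180:280,385:465],(400,500),interpolation=2)[:,:,::-1]]))
E
```

```text
[ 0.12963553  0.76596172 -0.21190898]
False
20.4333 [0.50340712 0.21230915 0.45978439]
[[432.87828877 217.61208759]
 [434.83300617 210.14631551]
 [432.39912386 219.44221202]
 [423.95513227 251.69455325]] [[317.31217111 240.25894885]
 [317.3032128  250.25443765]
 [317.31420167 237.99350352]
 [317.34215427 206.81501715]]
scene 0.96 429.82399999999996 226.992
scene 0.73 291.904 168.096
scene 0.62 289.6 190.896
wrist 0.79 318.72 226.704
wrist 0.22 318.976 206.592
wrist 0.18 320.512 200.20800000000003
```

View pics/fin.png

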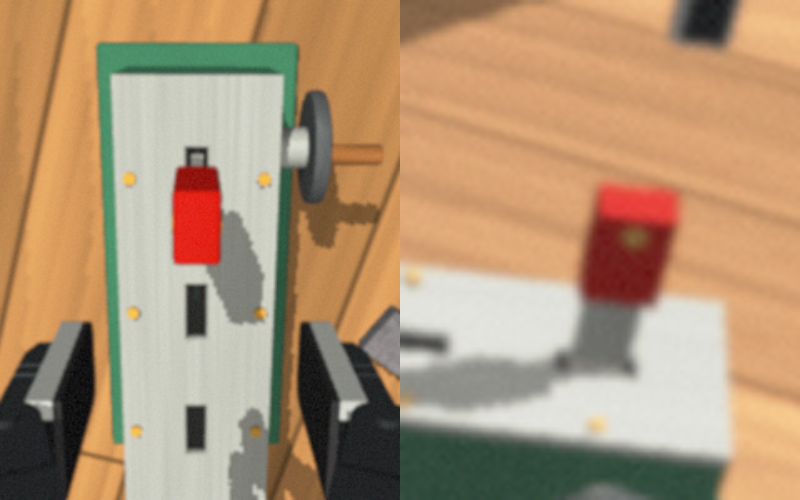

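The feeler stands upright in gate 3 after release, and the visible blade length is unchanged (handle bottom about y=303, slot about y=363 in the scene crop). The scene view's image offset is the same at slot and handle, so the depth of about 30 mm holds. Handing in.

```bash
python3 -c "
from station import manip
print(manip.finish_job())"
```

```text
the job is handed in; nothing more can be done
None
```

Gate 1 is too tight (blade stopped hard at about 11.6 mm), gate 2 is too loose (no drag to 20 mm) and gate 3 drags at about 7 N; the red feeler stands upright in gate 3, pushed in to its white line and let go, and the job was handed in at about 20 s.

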